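Lock a lidded foil tray into the lidding jig

ROBOT

A 6-joint arm with a two-finger parallel gripper is mounted at the origin on the work surface. World frame = base frame: x ahead of the robot, y to its left, z up, the work surface at z = 0. Lengths are in mm, angles in rad, forces in N, time in s.
With the tool pointing down it reaches from about 350 to 875 mm from the base axis. Payload 4.2 kg.
Tool frame: the origin (TCP) lies at the very end of the fingers, on their centre line; the grasp point (between the pads) lies 19 mm behind it; z points along the fingers, y is the direction in which the jaws open and shut (so a half turn about z gives the same grasp; the last joint's range is limited). The gripper opens to 85 mm and grips with 20 to 120 N. Pads are 22 mm wide; open, the fingers measure 114 mm over their backs; the gripper's body (76 mm by 85 mm) begins 54 mm behind the grasp point. The pads swing forward as they close: fully open they stand 13 mm farther back than shut.
Start: joints at [-0.97, 0.385, 0.008, 0, -1.194, -0.259], TCP at [209.504, -588.818, 231.312] pointing down, gripper open.
Joint ranges: [-3.14, 3.14], [-1.21, 2.06], [-1.07, 1.41], [-3.16, 2.05], [-2.99, -0.16], [-3.1, 3.1]. Speed limits (rad/s): [2.79, 2.79, 3.14, 3.14, 3.14, 3.14].

INTERFACE

Orientations are given as a unit quaternion [x, y, z, w].
In Python, from bench import arm, optics, job gives the robot as it stands.
- The arm moves only by the tool send_rows, never from a script. Its argument "steps" is a list that holds one entry, the list of rows, each a list of 5 numbers: the shift along the tool's x, y, z in cm, then the turn about the tool's z in rad, then the opening, from 0 (shut) to 1 (fully open). A call has 1 to 10 rows; each row shifts and turns the pose as measured when the row begins, along the tool's axes as they then stand; what a row does not reach is not made up. A row lasts 1/12 s, in which the tool goes at most 41.7 mm and 7.16 degrees, less where a joint would pass 70% of its speed; a pose out of reach is approached as far as the arm can. A call with a gripper value outside its range is refused whole. The fingers move at their own pace and stop on an object; the grip force is fixed at half the most. Time passes only in rows, so rows that do not move let the fingers close. It gives the time, the measured TCP pose, the force and the opening at its end, in the units of the state.
- arm.read_state(): the state, without advancing time (a new reading comes with each control period).
- optics.get_image(name): name is "scene" or "top" or "wrist"; returns (picture, depth): 400x640x3 uint8, blue, green, red; 400x640 float32, mm along the optical axis (not along the pixel's ray), 0 where there is no reading.
- optics.get_calibration(name): a dict with "K" (3x3 intrinsics, pixels), "rvec" (rotation vector, rad) and "tvec" (3), from world to camera coordinates, as OpenCV has them; the wrist camera has in their place "hand_eye" (4x4, takes a point from camera to tool coordinates, whose origin is the TCP and whose axes are the flange's). Camera axes: x right, y down, z forward; pixel columns grow to the right and rows downward; lengths in mm; the calibration is good to about 2 mm. A picture is of the moment at which its call begins: read the wrist's pose just before it. get_calibration takes no time and is no camera call.
- job.job_done(): hands the job in, once; it reports no verdict.
The state is a dict: "clock": time; "joints": joint angles; "joint_vel": joint speeds; "joint_efforts": joint torques, N m; "position": TCP position; "ee_rot": TCP orientation; "contact_force": force on the tool from outside, world axes, zero at the start; "wrist_torque": the same for the moment, N m; "gripper_width": finger opening in mm.
Only numpy, scipy, OpenCV 4.12 (cv2) and the standard library are available. Lean on these libraries where they do the work, as an engineer would, in place of code of your own. Each camera call takes 0.05 s, during which the arm holds its last target. There are 200 camera calls.

TASK

With the fingertips, push the lidded foil tray along its lane in the blue jig until it is fully home against the red stop, and after that push the red-knobbed toggle lever over past centre so that it snaps into its locked position with its rubber foot on the lid. Only push: do not lift or tip the tray, and leave the jars, bowl and other things around the jig where they stand.

Things in the scene. Friction and masses are not known exactly. Their poses are not given: they have to be found in the camera images.
- jig: Tray lidding jig fixed to the bench: blue deck 12 mm thick, x -175 to +90, y -83 to +107 mm. Two aluminium rails, 104 mm apart inside, 20 mm above the deck, x -165 to +80, form a lane open to the robot. Origin: on the bench under the centre of a tray that is fully home. x along the lane towards the stop (away from the robot within 0.3 rad), y left (the lever's side), z up.
- home (a point): Point on the deck top (12 mm above the bench) where the tray's origin lies when the tray is fully home; jig x = y = 0. Axes as the jig's.
- stop (a point): Middle of the near face of the red stop bar across the lane's far end: jig x = +64 mm, y = 0, 27 mm above the bench. The bar is 30 mm high above the deck, 116 mm wide, and fixed. Axes as the jig's.
- tray: Lidded foil tray on the deck in the lane: silver body 128 x 98 x 40 mm, rim 140 x 110 mm at 40 to 43 mm, white card lid, 45 mm tall in all, 0.3 to 0.5 kg. Origin: centre of its underside; x along its length, within 0.04 rad of the jig's x; z up. Starts 35 to 80 mm short of home, towards the robot. A few newtons on its near end slide it; the rails guide it with 3 mm play each side.
- toggle (a joint): Over-centre lever on the jig's left side, hinged along the jig's x. 0 rad = open, handle leaning 0.6 rad outwards (+y); 0.6 = upright, the centre; 1.2 = end of travel, leaning 0.6 inwards. A spring drives it away from centre to the side it is on, at most 0.15 N m: 2 to 3 N sideways at the knob moves it, and past centre it snaps over alone. Locked on the lid it reads 1.15 to 1.2.
- pivot (a point): Point on the lever's hinge axis, fixed to the jig: jig x = 0, y = +78 mm, 70 mm above the bench. Axes as the jig's. The grey and steel bracket round it is 44 mm wide along x and 80 mm high above the bench. The lever's steel foot arm with a black rubber foot branches off here on the lane side, 52 mm long, 0.97 rad from the handle; open, it stands up to 125 mm above the bench.
- knob (a point): Centre of the lever's red ball knob, 24 mm diameter, on a 10 mm thick steel handle, 70 mm from the pivot; moves with the lever. Open, it is 128 mm above the bench, at jig y = +118 mm; upright, 140 mm above the bench, at y = +78 mm; locked, 128 mm, at y = +38 mm. Its x stays 0.
- spice_jar: Amber spice jar with a red cap and white label, 54 mm diameter, 95 mm tall. Stands on the bench close beside or behind the jig. Bystander: leave alone. Origin: centre of its underside.
- cup: Steel cup, 72 mm rim diameter, 70 mm tall. Stands on the bench close beside or behind the jig. Bystander: leave alone. Origin: centre of its underside.
- honey_jar: Amber honey jar with a white cap, 64 mm diameter, 85 mm tall. Stands on the bench close beside or behind the jig. Bystander: leave alone. Origin: centre of its underside.
- sauce_bottle: Yellow sauce bottle with a white cap, 60 mm diameter, 170 mm tall. On the bench to the side. Bystander: leave alone. Origin: centre of its underside.
- bowl: Blue ceramic bowl, 150 mm rim diameter, 60 mm tall. On the bench to the side. Bystander: leave alone. Origin: centre of its underside.
- spatula: Spatula lying flat on the bench, 280 mm long, wooden handle, steel blade 65 mm wide. On the bench to the side. Bystander: leave alone. Origin: middle of the tool, on its underside.
- spare_tray: Second lidded foil tray, 140 x 110 x 45 mm, standing on the bare bench away from the jig. On the bench to the side. Bystander: leave alone. Origin: centre of its underside.

How it is judged (in metres and radians):
On the way, in this order (a step that is already met when the one before it is completed fails the run):
1. the tray is fully home against the stop while the lever is still open (x of tray in the frame of jig above -0.007 m and z of tray in the frame of jig below 0.017 m and value of joint toggle below 0.4 rad), for 0.2 s.
2. the lever has snapped over into its locked position with the tray home (x of tray in the frame of jig above -0.007 m and z of tray in the frame of jig below 0.017 m and value of joint toggle above 1.08 rad), for 0.2 s.
At the end, for the whole second after the job is handed in: The tray lies flat and at rest on the deck, home within 7 mm along the lane, and the toggle lever rests in its locked position (joint above 1.08 rad) (all of step 2 and linear speed of tray below 0.01 m/s and angle between tray's own z axis and vertical below 0.05 rad); the robot touches nothing.
It fails at once if the tray is lifted more than 10 mm off the deck or tipped more than about 11 degrees (z of tray in the frame of jig above 0.022 m or angle between tray's own z axis and vertical above 0.2 rad).
It fails at once if a bystander is moved by more than 20 mm (distance of any of spice_jar, cup, honey_jar, sauce_bottle, bowl, spatula, spare_tray from where it was at the start of the episode above 0.02 m).
It also fails if it takes over 51 s, if anything falls off the work surface, if the arm or the gripper's body presses on something with over 40 N, if the wrist force passes 120 N, or if a joint passes its speed limit or range.

## Working session

There is one attempt and no reset: what is moved stays moved. The work goes in short steps, Python scripts to look and compute and a tool call to move; the robot and the scene stay as the last step left them, time stands still between calls to the robot, and variables do not carry over. Pictures are saved under pics/ and viewed, about 8 in all and at most 12, crops included, and the job is handed in when it is done.

Besides the shell and the picture viewer there is one more tool, called as name(argument=value, ...), one argument or row to a line, values as JSON. send_rows: Moves the arm, as the interface text tells. Its arguments: {"type":"object","properties":{"steps":{"type":"array","items":{"type":"array","items":{"type":"array","items":{"type":"number"}}}}},"required":["steps"]}

```bash
mkdir -p pics; cat > h.py <<'E'
import numpy as np, cv2
from scipy.spatial.transform import Rotation as R
from bench import arm, optics, job
def cal(n):
    c=optics.get_calibration(n);return np.array(c["K"]),cv2.Rodrigues(np.array(c["rvec"],float))[0],np.array(c["tvec"],float).ravel()
def cloud(n,d):
    K,Rm,t=cal(n);v,u=np.mgrid[:400,:640]
    p=np.stack([(u-K[0,2])/K[0,0]*d,(v-K[1,2])/K[1,1]*d,d],-1)
    return (p-t)@Rm
E
python3 - <<'E'
from h import *
for n in("scene","top"):
    im,d=optics.get_image(n);cv2.imwrite(f"pics/{n}0.png",im);np.savez(f"{n}0.npz",im=im,d=d)
s=arm.read_state();print({k:np.round(v,3) for k,v in s.items()})
E
```

```text
{'clock': np.float64(0.1), 'joints': array([-0.97 ,  0.385,  0.007, -0.   , -1.194, -0.259]), 'joint_vel': array([-0.   , -0.002,  0.004,  0.   ,  0.   ,  0.001]), 'joint_efforts': array([-0.0000e+00, -3.9332e+01,  1.8893e+01,  4.1980e+00, -3.0000e-03,
        0.0000e+00]), 'position': array([ 209.33 , -588.351,  230.326]), 'ee_rot': array([-0.17 ,  0.985,  0.001, -0.   ]), 'contact_force': array([-0.648,  1.105, -0.358]), 'wrist_torque': array([ 0.011, -0.058,  0.017]), 'gripper_width': np.float64(84.838)}
```

View pics/top0.png

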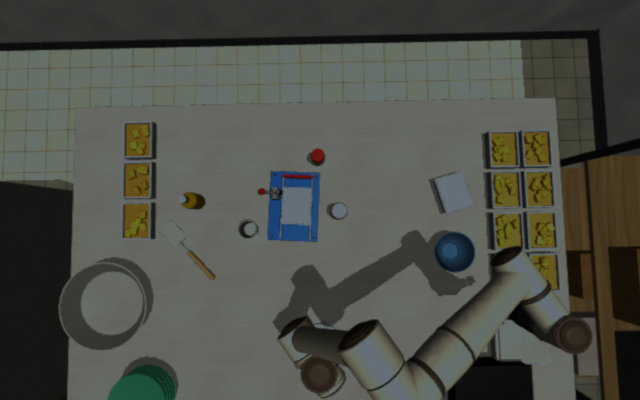

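View pics/scene0.png

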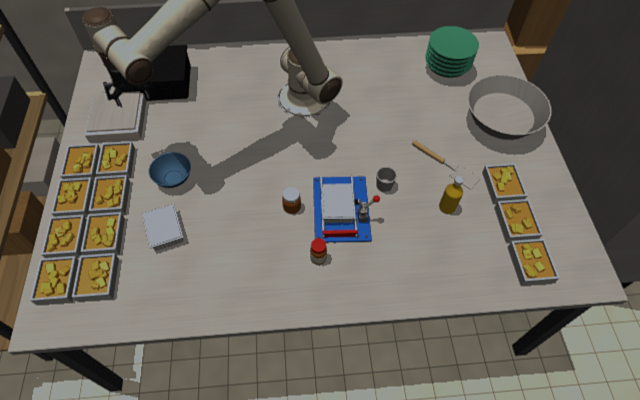

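The top view shows the blue jig around (294,206), with the stop at (297,177), the knob at (262,191), the cup at (249,229), the honey jar at (339,210) and the spice jar at (317,157). The scene view agrees.

```bash
cat > m.py <<'E'
from h import *
for n in("top","scene"):
    z=np.load(n+"0.npz");im,d=z["im"],z["d"];P=cloud(n,d);hsv=cv2.cvtColor(im,cv2.COLOR_BGR2HSV)
    x0,y0,x1,y1=(225,140,355,250) if n=="top" else (270,160,420,270)
    roi=np.zeros((400,640),bool);roi[y0:y1,x0:x1]=1
    H,S,V=[hsv[...,i].astype(int) for i in range(3)]
    blue=roi&(H>100)&(H<125)&(S>150)&(V>60)
    red=roi&((H<6)|(H>174))&(S>150)&(V>50)
    q=P[blue];print(n,"blue z",np.percentile(q[:,2],[5,50,95]).round(1),len(q))
    # blue deck outline via rays on z=12
    K,Rm,t=cal(n)
    def ray(uv,h):
        r=np.array([(uv[0]-K[0,2])/K[0,0],(uv[1]-K[1,2])/K[1,1],1])@Rm;c=-t@Rm
        return c+r*(h-c[2])/r[2]
    v,u=np.nonzero(blue);pts=np.array([ray((a,b),12)[:2] for a,b in zip(u,v)])
    r=cv2.minAreaRect(pts.astype(np.float32));print(" deck rect",r)
    nc,l,st,ce=cv2.connectedComponentsWithStats(red.astype(np.uint8))
    for i in range(1,nc):
        if st[i,4]>6:
            q=P[l==i];print(" red",st[i],ce[i].round(1),"med",np.median(q,0).round(1),"ray128",ray(ce[i],128).round(1),"ray42",ray(ce[i],42).round(1))
            if st[i,2]>20:
                v,u=np.nonzero(l==i);pts=np.array([ray((a,b),42)[:2] for a,b in zip(u,v)]);print("  ",cv2.minAreaRect(pts.astype(np.float32)))
    white=roi&(S<60)&(V>110)&(P[...,2]>48-10)&(P[...,2]<65)
    nc,l,st,ce=cv2.connectedComponentsWithStats(white.astype(np.uint8));
    for i in range(1,nc):
        if st[i,4]>100:
            v,u=np.nonzero(l==i);pts=np.array([ray((a,b),57)[:2] for a,b in zip(u,v)]);print(" lid",st[i],np.median(P[l==i],0).round(1),cv2.minAreaRect(pts.astype(np.float32)))
E
python3 m.py
```

```text
top blue z [ 7.5 12.6 18.3] 1699
 deck rect ((545.08349609375, 90.10636138916016), (185.97923278808594, 261.4313049316406), 86.59562683105469)
 red [311 149  13  13 132] [317.2 155.1] med [724.7  -5.7  95.4] ray128 [718.8  -6.7 128. ] ray42 [734.3  -5.9  42. ]
 red [283 175  30   3  71] [297.  176.1] med [655.5  72.2  42.9] ray128 [644.9  66.7 128. ] ray42 [655.7  72.3  42. ]
   ((655.8494262695312, 70.24458312988281), (109.77572631835938, 7.615276336669922), 88.90497589111328)
 red [259 189   6   5  26] [261.5 191. ] med [593.1 191.7 136.6] ray128 [593.9 193.2 128. ] ray42 [601.5 206.9  42. ]
 lid [281 187  30  38 987] [542.8  76.3  57.2] ((543.8372192382812, 76.9665298461914), (105.11534881591797, 134.528076171875), 86.35689544677734)
scene blue z [ 5.3 11.1 17.3] 1444
 deck rect ((549.60498046875, 87.77627563476562), (186.14569091796875, 262.8548583984375), 86.38721466064453)
 red [373 196   7   6  32] [376.  198.3] med [600.7 188.7 135.6] ray128 [594.9 190.7 128. ] ray42 [540.4 208.8  42. ]
 red [323 230  34   7 175] [340.1 232.8] med [662.6  70.9  38.5] ray128 [711.5  60.3 128. ] ray42 [664.7  69.8  42. ]
   ((664.9312744140625, 68.39840698242188), (109.75524139404297, 19.860458374023438), 87.63724517822266)
 red [311 238  15  15 172] [318.4 245.4] med [732.3  -8.4  94. ] ray128 [749.5 -10.6 128. ] ray42 [705.2  -5.7  42. ]
 lid [ 321  184   35   35 1115] [549.7  74.1  55.5] ((548.489013671875, 73.78793334960938), (109.60855865478516, 139.12652587890625), 86.43291473388672)
```

send_rows(
  steps=[
    [[0,0,0,0.1,0.4],[0,0,0,0.1,0.4],[0,0,0,0.1,0.4],[0,0,0,0.1,0.4],[-1.0,3.5,0,0,0.4],[-1.0,3.5,0,0,0.4],[-1.0,3.5,0,0,0.4],[-1.0,3.5,0,0,0.4],[-1.0,3.5,0,0,0.4],[-1.0,3.5,0,0,0.4]],
  ],
)

```text
clock: 0.93
position: [284.5, -379.3, 222.4]
ee_rot: [0.046, 0.999, 0.006, -0.005]
contact_force: [1.0, 0.2, 0.1]
gripper_width: 34.3
```

send_rows(
  steps=[
    [[-1.1,3.8,0,-0.02,0.4],[-1.1,3.8,0,0,0.4],[-1.1,3.8,0,0,0.4],[-1.1,3.8,0,0,0.4],[-1.1,3.8,0,0,0.4],[-1.1,3.8,0,0,0.4],[-1.1,3.8,0,0,0.4],[-1.1,3.8,0,0,0.4],[-1.1,3.8,0,0,0.4],[-1.1,3.8,0,0,0.4]],
  ],
)

```text
clock: 1.77
position: [421.4, 10.4, 225.4]
ee_rot: [0.037, 0.999, 0.008, -0.005]
contact_force: [1.8, -1.0, -0.4]
gripper_width: 34.0
```

send_rows(
  steps=[
    [[0,0,0,0,0.4],[0,0,0,0,0.4]],
  ],
)

```text
clock: 1.93
position: [423.4, 17.0, 225.1]
ee_rot: [0.032, 0.999, 0.008, -0.005]
contact_force: [-0.2, -0.6, 0.3]
gripper_width: 34.3
```

send_rows(
  steps=[
    [[-0.9,3.2,0,0,0.4],[-0.9,3.2,0,0,0.4],[0,0,3,0,0.4],[0,0,3,0,0.4],[0,0,3,0,0.4],[0,0,3,0,0.4],[0,0,0,0,0.4]],
  ],
)

```text
clock: 2.52
position: [446.0, 80.8, 103.5]
ee_rot: [0.035, 0.999, 0.009, -0.002]
contact_force: [-0.8, -0.7, -0.6]
gripper_width: 34.1
```

```bash
python3 - <<'E'
from h import *
s=arm.read_state();print(s["position"],s["ee_rot"])
im,d=optics.get_image("wrist");a,_=optics.get_image("scene");np.savez("w1.npz",im=im,d=d)
cv2.imwrite("pics/w1.png",np.vstack([cv2.resize(im,(480,300)),cv2.resize(a[130:280,260:440],(480,300))]))
E
```

```text
[445.95778479  80.80457105 103.47725782] [ 0.03465607  0.99935289  0.00939232 -0.00213181]
```

View pics/w1.png

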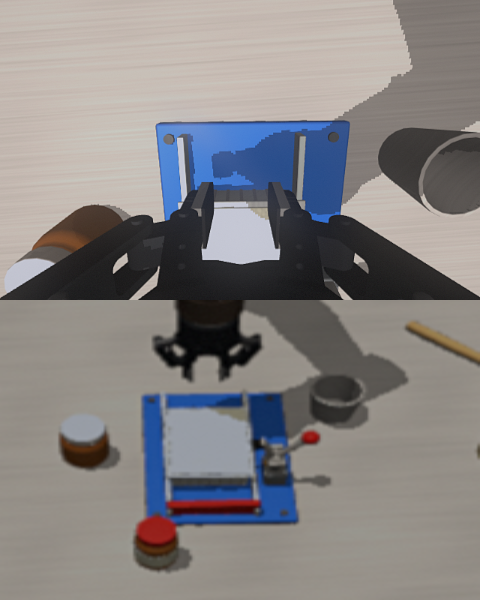

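The fingertips are centred on the lane, about 30 mm short of the tray's near end. I'm going down behind it.

send_rows(
  steps=[
    [[0,0,2.5,0,0.4],[0,0,2.5,0,0.4],[0,0,2.3,0,0.4],[0,0,0,0,0.4],[-0.6,0,0,0,0.4],[-0.6,0,0,0,0.4],[0,0,0,0,0.4]],
  ],
)

```text
clock: 3.2
position: [474.0, 84.9, 48.6]
ee_rot: [0.034, 0.999, 0.017, 0.015]
contact_force: [-0.4, 0.6, -0.4]
gripper_width: 34.2
```

send_rows(
  steps=[
    [[0,0,0,0,0.4],[0,0,0,0,0.4],[0,0,0,0,0.4]],
  ],
)

```text
clock: 3.45
position: [475.5, 85.0, 52.0]
ee_rot: [0.035, 0.999, 0.018, 0.017]
contact_force: [-0.9, -0.4, -0.7]
gripper_width: 34.0
```

```bash
python3 - <<'E'
from h import *
s=arm.read_state();print({k:np.round(v,3) for k,v in s.items()})
im,d=optics.get_image("wrist");a,_=optics.get_image("scene")
cv2.imwrite("pics/w2.png",np.vstack([cv2.resize(im,(480,300)),cv2.resize(a[130:280,260:440],(480,300))]))
E
```

```text
{'clock': np.float64(3.45), 'joints': array([ 0.505,  0.353, -0.58 , -0.025, -0.59 , -2.125]), 'joint_vel': array([-0.002, -0.017,  0.012,  0.004, -0.001, -0.001]), 'joint_efforts': array([-3.8000e-02, -3.0990e+01,  1.2776e+01,  2.8890e+00,  3.0100e-01,
        1.6000e-02]), 'position': array([475.517,  85.044,  51.971]), 'ee_rot': array([0.035, 0.999, 0.018, 0.017]), 'contact_force': array([-0.91 , -0.434, -0.732]), 'wrist_torque': array([-0.093,  0.27 , -0.013]), 'gripper_width': np.float64(34.039)}
```

View pics/w2.png

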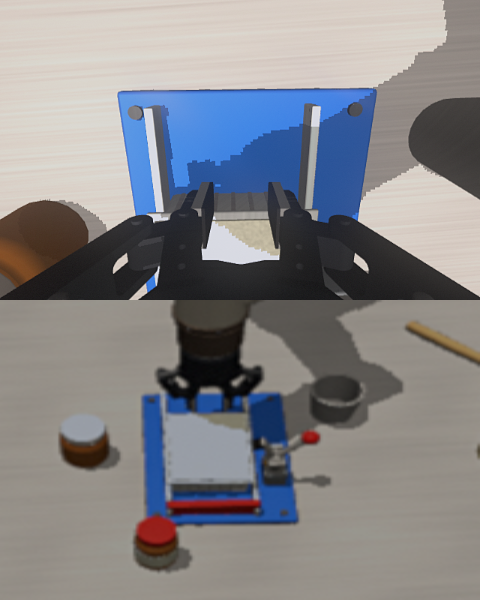

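The fingertips are at z = 52 mm, near lid height, and they drifted forward. I'll back off and go lower before pushing.

send_rows(
  steps=[
    [[1.2,0,0,0,0.4],[1.2,0,0,0,0.4],[0,0,0,0,0.4],[0,0,0,0,0.4]],
  ],
)

```text
clock: 3.88
position: [453.4, 88.2, 52.7]
ee_rot: [0.033, 0.999, 0.02, 0.02]
contact_force: [0.6, -0.5, 0.1]
gripper_width: 34.2
```

send_rows(
  steps=[
    [[0,0,0.8,0,0.4],[0,0,0.8,0,0.4],[0,0,0,0,0.4],[0,0,0,0,0.4]],
  ],
)

```text
clock: 4.22
position: [455.8, 89.7, 35.5]
ee_rot: [0.033, 0.999, 0.02, 0.022]
contact_force: [-0.8, -0.7, 0.1]
gripper_width: 33.6
```

send_rows(
  steps=[
    [[0,-0.7,0,0,0.4],[0,0,0,0,0.4],[-0.6,0,0,0,0.4],[-0.6,0,0,0,0.4],[-0.6,0,0,0,0.4],[0,0,0,0,0.4]],
  ],
)

```text
clock: 4.72
position: [475.5, 80.4, 35.4]
ee_rot: [0.033, 0.999, 0.02, 0.021]
contact_force: [-0.4, 0.2, -0.1]
gripper_width: 34.5
```

send_rows(
  steps=[
    [[-0.5,0,0,0,0.4],[-0.5,0,0,0,0.4],[-0.5,0,0,0,0.4],[0,0,0,0,0.4]],
  ],
)

```text
clock: 5.05
position: [489.7, 78.2, 35.4]
ee_rot: [0.033, 0.999, 0.019, 0.018]
contact_force: [-0.7, -0.4, -0.4]
gripper_width: 34.1
```

```bash
cat > t.py <<'E'
import sys
from h import *
s=arm.read_state();print(s["position"].round(1) if hasattr(s["position"],"round") else s["position"])
im,d=optics.get_image("wrist");a,da=optics.get_image("scene")
P=cloud("scene",da);hsv=cv2.cvtColor(a,cv2.COLOR_BGR2HSV)
roi=np.zeros((400,640),bool);roi[160:270,300:375]=1
w=roi&(hsv[...,1]<60)&(hsv[...,2]>110)&(P[...,2]>40)&(P[...,2]<65)
nc,l,st,ce=cv2.connectedComponentsWithStats(w.astype(np.uint8));i=1+st[1:,4].argmax()
v,u=np.nonzero(l==i);K,Rm,t=cal("scene")
r=np.stack([(u-K[0,2])/K[0,0],(v-K[1,2])/K[1,1],1+0*u],-1)@Rm;c=-t@Rm
q=(c+r*((57-c[2])/r[:,2])[:,None])[:,:2]-[588.7,74.4]
j=q@np.array([[.998,.061],[-.061,.998]])
print("lid jig x",np.percentile(j[:,0],[1,99]).round(1),"y",np.percentile(j[:,1],[1,99]).round(1),len(j))
if len(sys.argv)>1: cv2.imwrite(f"pics/{sys.argv[1]}.png",np.vstack([cv2.resize(im,(480,300)),cv2.resize(a[130:280,260:440],(480,300))]))
E
python3 t.py
```

```text
[489.7  78.2  35.4]
lid jig x [-80.4  54.4] y [-58.5  48.8] 1124
```

send_rows(
  steps=[
    [[-0.5,0,0,0,0.4],[-0.5,0,0,0,0.4],[-0.4,0,0,0,0.4],[0,0,0,0,0.4]],
  ],
)

```text
clock: 5.48
position: [502.8, 76.9, 35.4]
ee_rot: [0.033, 0.999, 0.018, 0.017]
contact_force: [0.1, 0.4, 0.2]
gripper_width: 34.2
```

send_rows(
  steps=[
    [[-0.3,0,0,0,0.4],[-0.3,0,0,0,0.4]],
  ],
)

```text
clock: 5.65
position: [506.7, 75.8, 35.2]
ee_rot: [0.034, 0.999, 0.017, 0.014]
contact_force: [-10.2, 3.8, 6.8]
gripper_width: 34.0
```

```bash
python3 t.py
```

```text
[506.7  75.8  35.2]
lid jig x [-63.7  70.5] y [-59.   48.4] 1134
```

Reaction force is 10 N and the lid's far edge is at jig x = +70.5 mm, which is where it should be at home. One more small press to confirm, then I'll retreat.

send_rows(
  steps=[
    [[-0.3,0,0,0,0.4],[-0.3,0,0,0,0.4]],
  ],
)

```text
clock: 5.92
position: [506.4, 74.6, 34.3]
ee_rot: [0.034, 0.999, 0.016, 0.008]
contact_force: [-10.7, 4.2, 5.8]
gripper_width: 33.9
```

```bash
python3 t.py w3
```

```text
[506.4  74.6  34.3]
lid jig x [-63.7  70.5] y [-59.1  48.3] 1136
```

View pics/w3.png

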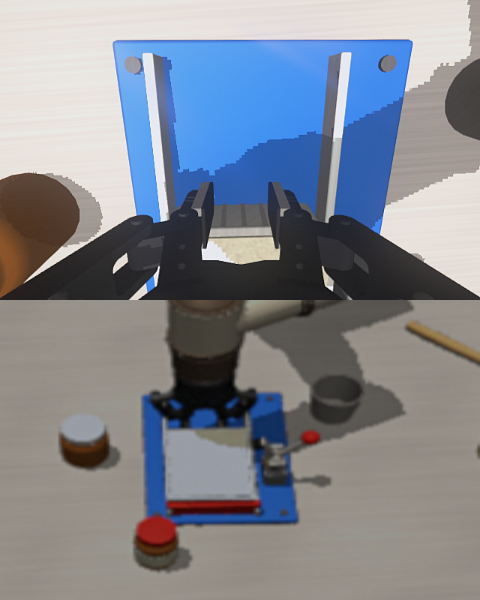

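The tray is home and touching the red stop, and the lever is still open (knob at 310,437 in the composite). Next I retreat, rise and shut the gripper.

send_rows(
  steps=[
    [[1.5,0,0,0,0.4],[1.5,0,0,0,0.4],[0,0,-2.5,0,0.0],[0,0,-3,0,0.0],[0,0,-3,0,0.0],[0,0,-3,0,0.0],[0,0,-3,0,0.0],[0,0,0,0,0.0],[0,0,0,0,0.0]],
  ],
)

```text
clock: 6.77
position: [480.3, 73.8, 188.4]
ee_rot: [0.033, 0.999, 0.018, 0.016]
contact_force: [-0.8, 0.2, -1.1]
gripper_width: -0.0
```

send_rows(
  steps=[
    [[-1.5,2.5,0,0,0],[-1.5,2.5,0,0,0],[-1.5,2.5,0,0,0],[-1.5,2.5,0,0,0],[-1.5,2.5,0,0,0],[-1.5,2.5,0,0,0],[-1.5,2.5,0,0,0],[0,0,0,0,0],[0,0,0,0,0]],
  ],
)

```text
clock: 7.52
position: [605.1, 248.6, 194.1]
ee_rot: [0.034, 0.999, 0.018, 0.019]
contact_force: [-0.2, 0.7, 0.3]
gripper_width: -0.4
```

send_rows(
  steps=[
    [[1.1,0,0,0,0],[0,0,0,0,0],[0,0,2.5,0,0],[0,0,2.5,0,0],[0,0,2.3,0,0],[0,0,0,0,0],[0,0,0,0,0]],
  ],
)

```text
clock: 8.1
position: [598.5, 249.0, 117.3]
ee_rot: [0.035, 0.999, 0.018, 0.021]
contact_force: [-0.1, 0.6, 0.7]
gripper_width: 0.3
```

```bash
python3 t.py w4
```

```text
[598.5 249.  117.3]
lid jig x [-64.3  70.5] y [-59.1  48.5] 1150
```

View pics/w4.png

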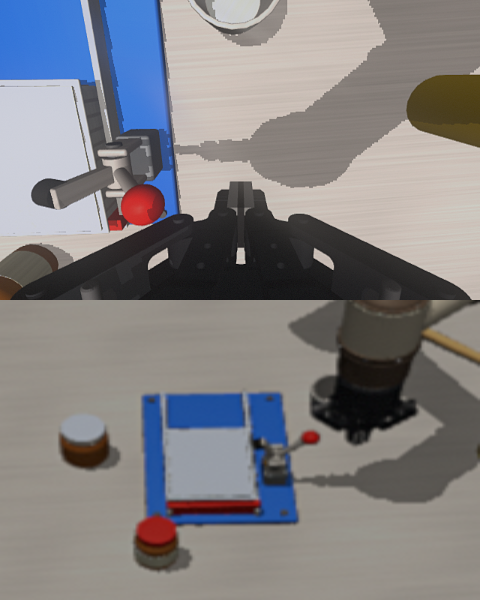

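The knob (143,204) and the shut fingertips (240,195) line up across the lane, with the fingers outside the knob. I'm pushing inwards.

send_rows(
  steps=[
    [[0,-1,0,0,0],[0,-1,0,0,0],[0,-1,0,0,0],[0,-1,0,0,0],[0,-1,0,0,0]],
  ],
)

```text
clock: 8.62
position: [601.5, 203.6, 126.9]
ee_rot: [0.033, 0.999, 0.028, 0.032]
contact_force: [-0.2, 7.4, 7.9]
gripper_width: 0.0
```

send_rows(
  steps=[
    [[0,-0.8,0,0,0],[0,-0.8,0,0,0]],
  ],
)

```text
clock: 8.78
position: [603.6, 188.8, 131.8]
ee_rot: [0.032, 0.998, 0.032, 0.038]
contact_force: [0.1, 1.9, 2.3]
gripper_width: -0.3
```

send_rows(
  steps=[
    [[0.4,-0.6,0.5,0,0],[0.3,-0.8,0.4,0,0],[0,-0.8,0.2,0,0],[0,0,0,0,0]],
  ],
)

```text
clock: 9.12
position: [594.1, 161.9, 118.1]
ee_rot: [0.034, 0.998, 0.031, 0.038]
contact_force: [0.7, 0.8, -1.0]
gripper_width: -0.0
```

```bash
python3 t.py w5
```

```text
[594.1 161.9 118.1]
lid jig x [-64.4  70.6] y [-59.1  48.4] 1078
```

View pics/w5.png

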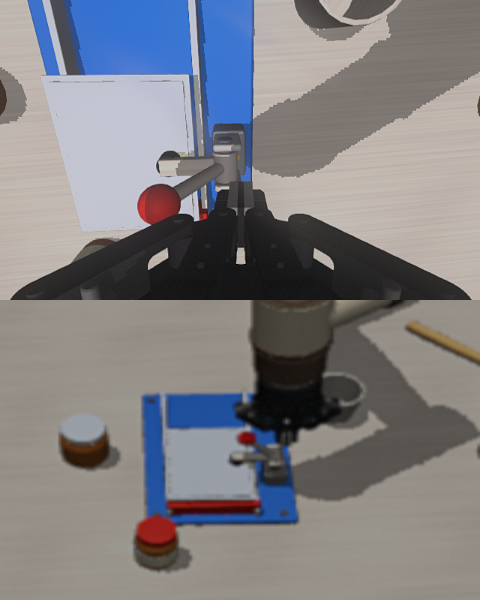

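The lever has snapped over: the foot is on the lid at (170,160) and the knob is inward at (158,205). I'll back off outwards, then rise.

send_rows(
  steps=[
    [[0,1,0,0,0],[0,1.5,0,0,0],[0,1.5,-0.5,0,0],[0,0,-3,0,0],[0,0,-3,0,0],[0,0,-3,0,0],[0,0,-3,0,0],[0,0,0,0,0],[0,0,0,0,0],[0,0,0,0,0]],
  ],
)

```text
clock: 10.05
position: [588.6, 212.3, 252.6]
ee_rot: [0.028, 0.998, 0.031, 0.039]
contact_force: [0.3, 0.5, 0.7]
gripper_width: -0.1
```

```bash
python3 t.py w6; python3 - <<'E'
from h import *
print(arm.read_state()["contact_force"])
a,d=optics.get_image("scene");P=cloud("scene",d);h=cv2.cvtColor(a,cv2.COLOR_BGR2HSV)
m=((h[...,0]<6)|(h[...,0]>174))&(h[...,1]>150)&(P[...,2]>110)&(P[...,2]<155)
m[:160]=0;m[270:]=0;m[:,:300]=0;m[:,420:]=0
v,u=np.nonzero(m);K,Rm,t=cal("scene");r=np.array([(u.mean()-K[0,2])/K[0,0],(v.mean()-K[1,2])/K[1,1],1])@Rm;c=-t@Rm
p=(c+r*(128-c[2])/r[2])[:2]-[588.7,74.4];print(len(u),"knob jig",p@np.array([[.998,.061],[-.061,.998]]),np.median(P[m],0))
E
```

```text
[588.6 212.3 252.6]
lid jig x [-64.4  70.6] y [-59.1  48.4] 1075
[0.14763683 0.05811467 0.07760714]
28 knob jig [-1.47543302 39.23769233] [594.950157   111.8271653  136.50739459]
```

View pics/w6.png

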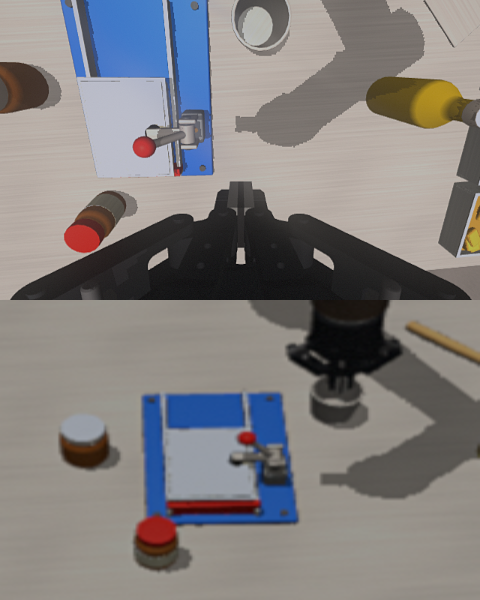

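The knob is at jig y = 39 mm (38 expected when locked), the lid's far edge is at +70.6 mm, and the arm is clear of everything. I'm handing in.

```bash
python3 -c "
from bench import job
print(job.job_done())"
```

```text
the job is handed in; nothing more can be done
None
```

I pushed the tray home against the red stop, then pushed the lever over past centre until it snapped into its locked position. I then backed the arm off and handed the job in at about 10 s; no verdict is reported.

**Last checks:**
- **Tray:** the lid's far edge is at jig x = +70.6 mm, against +70 expected when home. The wrist force was about 10 N when it met the stop. The lid's near edge measured 6 mm short of where it should be, probably because the colour mask cut it off.
- **Lever:** the knob is at jig y = 39 mm, against 38 expected when locked, and the rubber foot is on the lid.
- **Arm:** it is clear of everything, with no force on the tool. It tilted about 6 degrees during the moves and drifted a little from the commanded path, which I corrected along the way.
- **Bystanders:** the spice jar, honey jar and cup look unmoved in the pictures. I did not measure them, and did not recheck the bowl, spatula or spare tray, which the arm never went down near.

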